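# Stack a breakfast order for delivery

## Task

Stack up the breakfast order on the blue-lidded tub, leaving that tub where it stands: first the green-lidded tub on it, then the yellow egg tray on the green lid, each with its corner feet fully home in the recesses of the lid below. Then, with the stack standing, gently set the two brown eggs one after the other, upright and blunt end down, into the tray's pockets. Leave the white egg in its rack, the red-lidded tub and everything else on the table alone.

Things in the scene. Friction and masses are not known exactly. Their poses are not given: they have to be found in the camera images.
- blue_tub: White tub, BLUE lid, base of the stack: 110 (x) x 60 (y) mm, 58 tall (feet 8, box 40, lid 10), 0.35 kg. Four square recesses in the lid, 17 x 17 mm, 5 deep, at x +-41.5, y +-16.5 mm, take the feet of what is stacked on it: fully home, its origin is 53 mm above this one's (58 if on the lid surface). Origin: centre of underside, at the foot tips; x along its length, z up; a half turn makes no difference.
- green_tub: Same tub with a GREEN lid with the same recesses, 0.25 to 0.5 kg. Four round-tipped feet (12 mm across, 8 tall) at x +-41.5, y +-16.5 mm. Grip it across the 60 mm width: sides straight from 8 to 58 mm high. Origin: centre of underside, at the foot tips; x along its length, z up; a half turn makes no difference.
- egg_tray: YELLOW egg tray, 110 (x) x 60 (y) mm, 32 tall: a 24 mm slab on four feet placed and shaped like the green tub's; 0.15 kg. Two round pockets in its top, 30 mm across, at x -27 and +27 mm. Grip it across the 60 mm width (sides from 8 to 32 mm high). Home on the green lid its origin is 53 mm above the green tub's. Origin: centre of underside, at the foot tips; x along its length, z up; a half turn makes no difference.
- pocket0 (a point): Point in the yellow tray's pocket at x = -27 mm where the underside of a seated egg comes to lie: 26 mm above the tray's origin, 6 mm below its top face.
- pocket1 (a point): The same point of the pocket at x = +27 mm.
- brown_egg_a: BROWN egg, 44 mm across, 56 tall, upright, blunt end down, 60 g, fragile. Origin: lowest point of its blunt end; z to its tip. Widest 22 mm up; at 28 mm still 43 across. It sinks 6 mm into a pocket. The brown eggs are alike; either goes in either pocket. 5 N of grip hold it; over 30 N breaks it.
- brown_egg_b: The other BROWN egg, same shape.
- white_egg: WHITE egg of the same shape in the same rack; stays there.
- egg_rack: Fixed white egg rack on the table, 200 (x) x 70 (y) x 18 mm, origin: centre of its underside. Three 30 mm pockets in its top at x = -62, 0 and +62 mm hold the three eggs, in any order, origins 12 mm above the table. Fingers can close along its y.
- red_tub: Tub of the same outside size with a RED, smooth lid without recesses; not part of the job. Same origin and axes.
- can_a: Green food can, 100 mm across, 118 mm tall; origin: centre of its underside. Not part of the job.
- paper_cup: Lidded paper cup, 76 mm across, 94 mm tall; origin: centre of its underside. Not part of the job.
- jar: Small amber jar with a white cap, 66 mm across, 76 mm tall; origin: centre of its underside. Not part of the job.
- spoon: Spoon lying on the table; origin: on its underside. Not part of the job.
There are look-alikes about, which are no part of the job. What is shaped like the brown_egg_b but black is not meant.

How it is judged:
On the way, in this order (a step that is already met when the one before it is completed fails the run):
1. the green tub is home on the blue lid and let go (z of green_tub in the frame of blue_tub between 0.05 and 0.0552 m and horizontal distance between green_tub and blue_tub below 0.006 m and angle between the x axis of green_tub and the x axis of blue_tub, either way round below 0.1 rad and angle between green_tub's own z axis and vertical below 0.06 rad and angle between blue_tub's own z axis and vertical below 0.05 rad and contact force between green_tub and the fingers below 0.1 N), for 0.2 s.
2. the egg tray is home on the green lid and let go (z of green_tub in the frame of blue_tub between 0.05 and 0.0552 m and horizontal distance between green_tub and blue_tub below 0.006 m and angle between the x axis of green_tub and the x axis of blue_tub, either way round below 0.1 rad and angle between each of green_tub, egg_tray's own z axis and vertical below 0.06 rad and angle between blue_tub's own z axis and vertical below 0.05 rad and z of egg_tray in the frame of green_tub between 0.05 and 0.0552 m and horizontal distance between egg_tray and green_tub below 0.006 m and angle between the x axis of egg_tray and the x axis of green_tub, either way round below 0.1 rad and contact force between egg_tray and the fingers below 0.1 N), for 0.2 s.
3. one brown egg stands in a pocket of the stacked tray, let go (z of green_tub in the frame of blue_tub between 0.05 and 0.0552 m and horizontal distance between green_tub and blue_tub below 0.006 m and angle between the x axis of green_tub and the x axis of blue_tub, either way round below 0.1 rad and angle between each of green_tub, egg_tray's own z axis and vertical below 0.06 rad and angle between blue_tub's own z axis and vertical below 0.05 rad and z of egg_tray in the frame of green_tub between 0.05 and 0.0552 m and horizontal distance between egg_tray and green_tub below 0.006 m and angle between the x axis of egg_tray and the x axis of green_tub, either way round below 0.1 rad and (((distance between brown_egg_a and pocket0 below 0.008 m or distance between brown_egg_a and pocket1 below 0.008 m) and contact force between brown_egg_a and the fingers below 0.1 N) or ((distance between brown_egg_b and pocket0 below 0.008 m or distance between brown_egg_b and pocket1 below 0.008 m) and contact force between brown_egg_b and the fingers below 0.1 N))), for 0.2 s.
4. both brown eggs stand in the two pockets, let go (z of green_tub in the frame of blue_tub between 0.05 and 0.0552 m and horizontal distance between green_tub and blue_tub below 0.006 m and angle between the x axis of green_tub and the x axis of blue_tub, either way round below 0.1 rad and angle between each of green_tub, egg_tray's own z axis and vertical below 0.06 rad and angle between blue_tub's own z axis and vertical below 0.05 rad and z of egg_tray in the frame of green_tub between 0.05 and 0.0552 m and horizontal distance between egg_tray and green_tub below 0.006 m and angle between the x axis of egg_tray and the x axis of green_tub, either way round below 0.1 rad and ((distance between brown_egg_a and pocket0 below 0.008 m and distance between brown_egg_b and pocket1 below 0.008 m) or (distance between brown_egg_a and pocket1 below 0.008 m and distance between brown_egg_b and pocket0 below 0.008 m)) and contact force between each of brown_egg_a, brown_egg_b and the fingers below 0.1 N), for 0.2 s.
At the end, for the whole second after the job is handed in: Green tub on blue, tray on green, feet in the recesses (origin 50 to 55 mm above the one below, within 6 mm and 0.1 rad, upright); a brown egg in each pocket (underside within 8 mm of its point, within 0.4 rad of upright); all at rest, the blue tub within 30 mm of its start (z of green_tub in the frame of blue_tub between 0.05 and 0.0552 m and horizontal distance between green_tub and blue_tub below 0.006 m and angle between the x axis of green_tub and the x axis of blue_tub, either way round below 0.1 rad and angle between each of green_tub, egg_tray's own z axis and vertical below 0.06 rad and angle between blue_tub's own z axis and vertical below 0.05 rad and z of egg_tray in the frame of green_tub between 0.05 and 0.0552 m and horizontal distance between egg_tray and green_tub below 0.006 m and angle between the x axis of egg_tray and the x axis of green_tub, either way round below 0.1 rad and ((distance between brown_egg_a and pocket0 below 0.008 m and distance between brown_egg_b and pocket1 below 0.008 m) or (distance between brown_egg_a and pocket1 below 0.008 m and distance between brown_egg_b and pocket0 below 0.008 m)) and distance of blue_tub from where it was at the start of the episode below 0.03 m and angle between each of brown_egg_a, brown_egg_b's own z axis and vertical below 0.4 rad and linear speed of each of green_tub, egg_tray, brown_egg_a, brown_egg_b below 0.02 m/s); the robot touches nothing.
It fails at once if a bystander is moved (more than 30 mm; the white egg 20 mm) (distance of any of red_tub, can_a, paper_cup, jar, spoon from where it was at the start of the episode above 0.03 m or distance of white_egg from where it was at the start of the episode above 0.02 m).
It fails at once if a brown egg is squeezed, struck or dropped hard (over 30 N) (contact force between any of brown_egg_a, brown_egg_b and anything else above 30 N).
It also fails if it takes over 72 s, if anything falls off the work surface, if the arm or the gripper's body presses on something with over 40 N, if the wrist force passes 120 N, or if a joint passes its speed limit or range.

## Robot

A 6-joint arm with a two-finger parallel gripper is mounted at the origin on the work surface. World frame = base frame: x ahead of the robot, y to its left, z up, the work surface at z = 0. Lengths are in m, angles in rad, forces in N, time in s.
With the tool pointing down it reaches from about 0.4 to 0.825 m from the base axis. Payload 7 kg.
Tool frame: the origin (TCP) lies on the centre line of the jaws, within the pads' length; the fingertips stand 22 mm ahead of it and the grasp point (between the pads) lies 3 mm ahead of it; z points along the fingers, y is the line along which they close (so a half turn about z gives the same grasp; the last joint's range is limited). The gripper opens to 88 mm and grips with 3 to 60 N. Pads are 19 mm wide; open, the fingers measure 130 mm over their backs; the gripper's body (78 mm by 193 mm) begins 47 mm behind the grasp point.
Start: joints at [1.627, 0.359, 0.012, 0, -1.224, -0.288], TCP at [0.155, 0.657, 0.249] pointing down, gripper open.
Joint ranges: [-3.07, 3.07], [-1.43, 2.12], [-1.02, 1.25], [-3.03, 1.67], [-3.05, -0], [-3.03, 3.03]. Speed limits (rad/s): [2.39, 2.39, 3.01, 3.14, 3.14, 3.14].

## Interface

Orientations are given as a rotation vector (axis times angle).
In Python, from plant import state, read_camera, camera_info, sign_off, cut_out, mark_of gives the robot as it stands.
- The arm moves only by the shell command python3 -m inch 'ROWS' [FORCE]. ROWS is JSON, a list of rows, each a list of 7 numbers: the closure, from 0 (fully open) to 1 (shut), then the shift along the tool's x, y, z as a fraction of full scale, then the turn, a rotation vector about the tool's x, y, z as a fraction of full scale. In form: [[fingers, dx, dy, dz, rx, ry, rz], ...]. A call has 1 to 12 rows; each row shifts and turns the commanded pose from where the row before left it, along the tool's axes as they then stand; what a row does not reach is not made up. Full scale, the value 1, is 15 cm for a shift and 120 degrees for a turn. A row lasts 1/8 s, in which the tool goes at most 62.5 mm and 10.7 degrees, less where a joint would pass 70% of its speed; a pose out of reach is approached as far as the arm can. A call with a number of a shift or a turn outside -1 to 1 is refused whole. A call with a gripper value outside its range is refused whole. The fingers move at their own pace and stop on an object; FORCE is the grip in N (left out, the last holds). Time passes only in rows, so rows that do not move let the fingers close. It gives the time, the measured TCP pose, the force, the opening and the grip force at its end, in the units of the state.
- state(): the state, without advancing time (a new reading comes with each control period).
- read_camera(name): name is "scene" or "top"; returns (picture, depth): 420x560x3 uint8, red, green, blue; 420x560 float32, m along the optical axis (not along the pixel's ray), 0 where there is no reading.
- camera_info(name): a dict with "vfov" (degrees; the focal length in pixels is half the picture's height over the tangent of half this angle, whatever the lens; pixels are square), "cx", "cy" (the principal point, pixels), "k1" (the pictures are not rectified: a ray, as slopes to the right and down, at radius r is drawn at 1 + k1 r^2 times it, then the intrinsics apply), "eye" and "attitude" of the camera in the world. Camera axes: x right, y down, z forward; pixel columns grow to the right and rows downward; lengths in m; the calibration is good to about 2 mm. A picture is of the moment at which its call begins. camera_info takes no time and is no camera call.
- sign_off(): hands the job in; it is judged then, once.
Trained networks look in the newest picture that a camera, given by its name, has taken for a name from the list of things; names that differ only in an ending like _2 or _b are one class to them, and where a whole thing is asked for, a point or a joint stands for the part that bears it (a point fixed in the world has none). Each returns a list of dicts, best first, with "confidence" (0 to 1); they miss things now and then, are a little off and sometimes report something else, mostly with a low value. They report only what shows in the picture. A call takes as long as a camera call. They do not tell look-alikes from the thing itself.
- cut_out(camera, label): "region" (420x560 bool, what is visible of it) and "location" ([column, row] in pixels, amid what is visible of it).
- mark_of(camera, label): "location" ([column, row] in pixels: a listed point, or the origin of a listed thing).
The state is a dict: "clock": time; "joints": joint angles; "dq": joint speeds; "tau": joint torques, N m; "tcp_pos": TCP position; "orientation": TCP orientation; "ft_force": force on the tool from outside, world axes, zero at the start; "moment": the same for the moment, N m; "grip_width": finger opening in m; "finger_force": force on a finger pad.
Only numpy, scipy, OpenCV 4.12 (cv2) and the standard library are available. Lean on these libraries where they do the work, as an engineer would, in place of code of your own. Each camera call takes 0.05 s, during which the arm holds its last target. There are 200 camera calls.

## Working session

There is one attempt and no reset: what is moved stays moved. The work goes in short steps, Python scripts to look and compute and a shell command to move; the robot and the scene stay as the last step left them, time stands still between calls to the robot, and variables do not carry over. Pictures are saved under pics/ and viewed, at most 10 in all, crops included, and the job is handed in when it is done.

```bash
ls; mkdir -p pics
python3 - <<'E'
from plant import *
import cv2,numpy as np
s=state();print(s)
for c in("top","scene"):
    im,d=read_camera(c);print(c,camera_info(c));cv2.imwrite(f"pics/{c}0.png",im[:,:,::-1]);np.savez(f"{c}0.npz",im=im,d=d)
E
```

```text
pics
{'clock': 0.0, 'joints': array([ 1.62707592e+00,  3.59361975e-01,  1.10970473e-02, -3.36681690e-04,
       -1.22413657e+00, -2.88067781e-01]), 'dq': array([-3.30214998e-04, -3.03293706e-04, -4.58688947e-05,  1.11817426e-04,
       -1.02524497e-03,  1.41743434e-03]), 'tau': array([ 1.11887985e-03, -5.82712805e+01,  2.93059409e+01,  6.99733749e+00,
        6.94596136e-03, -1.58343018e-04]), 'tcp_pos': array([0.15500449, 0.65650213, 0.24765784]), 'orientation': array([ 3.11887268e+00, -3.63267168e-01, -5.78949459e-05]), 'ft_force': array([0.34407999, 1.11214458, 0.190163  ]), 'moment': array([ 0.0161404 , -0.0498348 ,  0.02596295]), 'finger_force': 0.0, 'grip_width': 0.08741342914237847}
top {'vfov': 44.33107311870746, 'cx': 279.68749210959606, 'cy': 211.6198611888587, 'k1': 0.006115826070856632, 'eye': array([ 0.29898938, -0.01021321,  1.59190205]), 'attitude': array([-2.12057704,  2.1492377 , -0.19117052])}
scene {'vfov': 54.359727352992735, 'cx': 284.4910655539149, 'cy': 209.447250496914, 'k1': -0.0081833352631576, 'eye': array([1.31262023, 0.56135052, 0.66725523]), 'attitude': array([-1.08857989, -2.19014298,  1.1905978 ])}
```

View pics/top0.png

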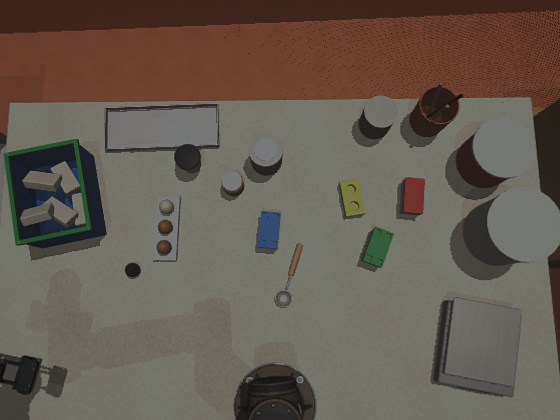

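View pics/scene0.png

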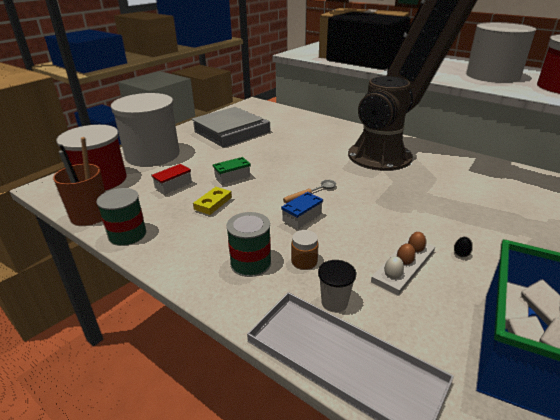

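The top view shows blue lid (268,230), green lid (377,247), yellow tray (352,198) and red lid (413,196). In the rack are the white egg (166,207) and brown eggs (165,227) and (164,247). The black look-alike egg is at (132,270), off the rack. The spoon lies at (290,275).

```bash
cat > h.py <<'E'
from plant import *
import cv2,numpy as np
from scipy.spatial.transform import Rotation as R
def K(c):
    i=camera_info(c);f=210/np.tan(np.radians(i["vfov"])/2)
    return i,f,R.from_rotvec(i["attitude"]).as_matrix()
def rays(c,px):
    i,f,M=K(c);px=np.atleast_2d(np.asarray(px,float))
    u=(px-[i["cx"],i["cy"]])/f;s=u.copy()
    for _ in range(5): s=u/(1+i["k1"]*(s**2).sum(1,keepdims=True))
    return i["eye"],np.c_[s,np.ones(len(s))]@M.T
def plane(c,px,z):
    e,r=rays(c,px);return e+r*((z-e[2])/r[:,2])[:,None]
def hsv(im): return cv2.cvtColor(im,cv2.COLOR_RGB2HSV)
RNG=dict(blue=((100,120,40),(125,255,255)),green=((55,120,30),(80,255,255)),yellow=((22,120,60),(34,255,255)),red=((0,160,60),(8,255,255)))
def lid(c,im,col,z,near,rad=40):
    """centre (world xy) and long-axis angle of the coloured top face at height z"""
    m=cv2.inRange(hsv(im),*map(np.array,RNG[col]))
    g=np.zeros_like(m);cv2.circle(g,near,rad,255,-1);m&=g
    m=cv2.morphologyEx(m,cv2.MORPH_CLOSE,np.ones((5,5)))
    n,l,st,_=cv2.connectedComponentsWithStats(m)
    k=1+st[1:,4].argmax();v,u=np.nonzero(l==k)
    P=plane(c,np.c_[u,v],z)[:,:2]
    r=cv2.minAreaRect((P*1000).astype(np.float32))
    C=np.cov(P.T);w,V=np.linalg.eigh(C);a=np.degrees(np.arctan2(V[1,1],V[0,1]))
    b=cv2.boxPoints(r);e=[b[1]-b[0],b[2]-b[1]];L=max(e,key=lambda q:q@q)
    return P.mean(0).round(4),round((a+90)%180-90,1),np.round(r[0],1),np.round(r[1],1),round((np.degrees(np.arctan2(L[1],L[0]))+90)%180-90,1),len(u)
E
python3 - <<'E'
from h import *
im=np.load("top0.npz")["im"];d=np.load("top0.npz")["d"]
for c,z,n in(("blue",.058,(268,230)),("green",.058,(377,247)),("yellow",.032,(352,198)),("red",.058,(413,196))): print(c,lid("top",im,c,z,n,28))
for n in("blue_tub","green_tub","egg_tray","brown_egg_a","white_egg","egg_rack"):
    for q in cut_out("top",n)[:3]:
        v,u=np.nonzero(q["region"]);print(n,round(q["confidence"],2),np.round(q["location"],1),len(u), "ctr",u.mean().round(1),v.mean().round(1),plane("top",[[u.mean(),v.mean()]],{"b":.058,"g":.058,"e":.032}.get(n[0],.04) if "egg_" not in n[3:] else .034)[0].round(4))
    for q in mark_of("top",n)[:3]: print("  mark",round(q["confidence"],2),np.round(q["location"],1),plane("top",[q["location"]],.012 if n[-3:]!="tub" else 0)[0].round(4))
crop=im[180:290,110:290];cv2.imwrite("pics/crop1.png",cv2.resize(crop,None,fx=4,fy=4,interpolation=cv2.INTER_CUBIC)[:,:,::-1])
E
```

```text
blue (array([0.5103, 0.0106]), np.float64(-6.3), array([511. ,  10.7]), array([ 58., 108.]), np.float32(-6.0), 686)
green (array([ 0.4907, -0.3589]), np.float64(-2.9), array([ 490.7, -358.9]), array([3., 0.]), np.float32(-2.9), 2)
yellow (array([ 0.6095, -0.2467]), np.float64(8.9), array([ 609.8, -246.5]), array([109.2,  59.2]), np.float32(8.8), 669)
red (array([ 0.6056, -0.4508]), np.float64(-4.9), array([ 607.8, -445.5]), array([ 27.4, 105.1]), np.float32(-3.5), 156)
blue_tub 0.8 [266.4 227.8] 707 ctr 268.4 229.4 [0.5109 0.0116 0.058 ]
blue_tub 0.49 [352.1 200.1] 716 ctr 351.4 197.8 [ 0.6046 -0.2412  0.058 ]
  mark 0.77 [266.1 234.2] [0.5041 0.0198 0.    ]
  mark 0.73 [373.6 246.6] [ 0.461 -0.313  0.   ]
  mark 0.54 [163.7 248.7] [0.4631 0.3367 0.    ]
egg_tray 0.93 [352.1 198.1] 752 ctr 351.6 197.7 [ 0.61   -0.2459  0.032 ]
  mark 0.57 [165.9 208.3] [0.5877 0.3303 0.012 ]
  mark 0.56 [350.4 198.8] [ 0.6105 -0.2449  0.012 ]
brown_egg_a 0.53 [132.5 269.2] 166 ctr 131.8 269.2 [0.3991 0.4233 0.034 ]
brown_egg_a 0.46 [165.2 227.5] 158 ctr 164.4 226.5 [0.5273 0.3286 0.034 ]
brown_egg_a 0.42 [162.5 248.3] 171 ctr 163.2 246.5 [0.4662 0.3308 0.034 ]
  mark 0.66 [164.6 253.4] [0.4474 0.3309 0.012 ]
  mark 0.62 [134.4 271.1] [0.3947 0.4213 0.012 ]
  mark 0.42 [167.9 232.5] [0.5118 0.3223 0.012 ]
white_egg 0.68 [166.7 207.4] 134 ctr 165.5 206.2 [0.5892 0.3256 0.04  ]
  mark 0.46 [167.5 206.6] [0.5931 0.3255 0.012 ]
egg_rack 0.76 [170.6 228.5] 929 ctr 167.2 228.2 [0.5224 0.3206 0.032 ]
  mark 0.82 [165.6 223.3] [0.5406 0.3301 0.012 ]
  mark 0.46 [263.4 231.9] [0.5098 0.0279 0.012 ]
  mark 0.31 [289.1 275.1] [ 0.3761 -0.0492  0.012 ]
```

View pics/crop1.png

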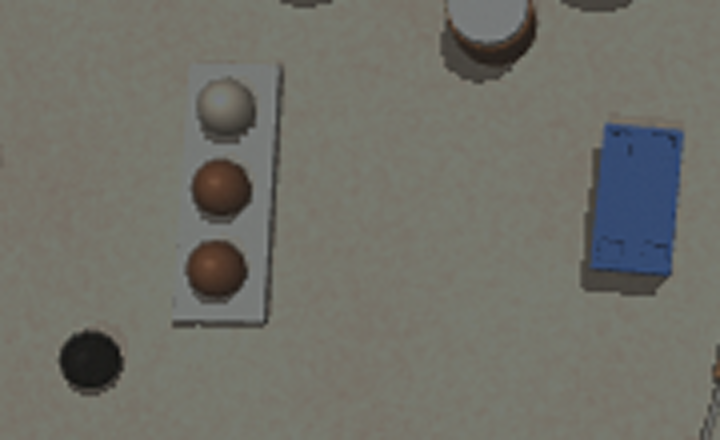

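The crop confirms two brown eggs at (165,227) and (164,247). The white egg is at (166,207), and the black one at (132,270) is the look-alike. Next I'll fix the green threshold and cross-check with the scene camera.

Run:
```python
from h import *
im=np.load("top0.npz")["im"];print("hsv",hsv(im)[247,377],hsv(im)[235,380])
sc=np.load("scene0.npz")["im"];print(hsv(sc)[163,232],hsv(sc)[205,303])
RNG["green"]=((50,100,15),(90,255,255))
print(lid("top",im,"green",.058,(377,247),28))
for c,z,n in(("blue",.058,(303,205)),("green",.058,(232,164)),("yellow",.032,(212,200))): print(c,lid("scene",sc,c,z,n,28))
# egg centroids & rack
h=hsv(im)
w=np.zeros(h.shape[:2],np.uint8);cv2.rectangle(w,(150,190),(182,264),255,-1)
m=cv2.inRange(h,np.array((0,90,30)),np.array((18,255,255)))&w
n,l,st,ce=cv2.connectedComponentsWithStats(m);print(st[1:],ce[1:])
for k in range(1,n):
    if st[k,4]>50: print("egg",plane("top",[ce[k]],.036)[0].round(4))
```

```text
hsv [ 64 112  93] [ 65 112  89]
[ 67 185 113] [109 218 139]
(array([ 0.4544, -0.3145]), np.float64(-21.9), array([ 454.9, -314.8]), array([ 59.5, 107.8]), np.float32(-21.7), 702)
blue (array([0.521 , 0.0134]), np.float64(-2.9), array([518.4,  12.4]), array([ 69.5, 119.2]), np.float32(-5.9), 545)
green (array([ 0.4636, -0.3103]), np.float64(-18.8), array([ 462.9, -310.2]), array([ 73.8, 114.1]), np.float32(-22.3), 348)
yellow (array([ 0.6275, -0.2345]), np.float64(18.1), array([ 624.6, -235.6]), array([137.4,  83.3]), np.float32(9.0), 630)
[[159 220  13  13 129]
 [157 241  14  13 138]] [[164.79069767 226.05426357]
 [163.51449275 246.69565217]]
egg [0.5285 0.3272 0.036 ]
egg [0.4655 0.3295 0.036 ]
```

```bash
sed -i 's/green=((55,120,30),(80,255,255))/green=((50,100,15),(90,255,255))/' h.py
cat > go.py <<'E'
# usage: go.py x y z a [x y z ...]: legs in tool units at the present orientation, then turn rz to reach angle a (deg, mod 180)
import sys;from h import *
def now():
    s=state();M=R.from_rotvec(s["orientation"]).as_matrix()
    return s,s["tcp_pos"],M,np.degrees(np.arctan2(M[1,0],M[0,0]))
def legs(pts,a=None):
    s,p,M,a0=now();print("tcp",p.round(4),"a",a0.round(2),"tilt",M[:,2].round(4),"t",s["clock"])
    for q in pts:
        d=M.T@(np.array(q)-p)/.15;n=int(np.ceil(np.linalg.norm(d)/.41));print(n,"x",(d/max(n,1)).round(4),"total",d.round(4));p=np.array(q)
    if a is not None:
        r=-((a-a0+90)%180-90);print("turn rz",round(r,2),"deg =",round(r/120,4))
if __name__=="__main__":
    v=[float(t) for t in sys.argv[1:]];a=v.pop() if len(v)%3==1 else None
    legs([v[i:i+3] for i in range(0,len(v),3)],a)
E
python3 go.py .55 .2 .2 .455 -.315 .13 -21.7
```

```text
tcp [0.1551 0.6569 0.2486] a -13.28 tilt [-0.  0. -1.] t 0.7
10 x [0.3262 0.236  0.0324] total [3.2623 2.3598 0.3237]
9 x [0.0192 0.3874 0.0518] total [0.1725 3.487  0.4665]
turn rz 8.42 deg = 0.0701
```

```bash
python3 -m inch '[[0,0.326,0.236,0.0324,0,0,0],[0,0.326,0.236,0.0324,0,0,0],[0,0.326,0.236,0.0324,0,0,0],[0,0.326,0.236,0.0324,0,0,0],[0,0.326,0.236,0.0324,0,0,0],[0,0.326,0.236,0.0324,0,0,0],[0,0.326,0.236,0.0324,0,0,0],[0,0.326,0.236,0.0324,0,0,0],[0,0.326,0.236,0.0324,0,0,0],[0,0.326,0.236,0.0324,0,0,0]]' 40
python3 -m inch '[[0,0.0192,0.387,0.052,0,0,0],[0,0.0192,0.387,0.052,0,0,0],[0,0.0192,0.387,0.052,0,0,0],[0,0.0192,0.387,0.052,0,0,0],[0,0.0192,0.387,0.052,0,0,0],[0,0.0192,0.387,0.052,0,0,0],[0,0.0192,0.387,0.052,0,0,0],[0,0.0192,0.387,0.052,0,0,0],[0,0.0192,0.387,0.052,0,0,0],[0,0,0,0,0,0,0.07],[0,0,0,0,0,0,0],[0,0,0,0,0,0,0]]'
python3 go.py .4549 -.3148 .038 -21.7
```

```text
clock: 1.95
tcp_pos: [0.5509, 0.1985, 0.2002]
orientation: [-3.12, 0.363, -0.001]
ft_force: [0.3, 1.0, 0.8]
grip_width: 0.0877
finger_force: 0.0
clock: 3.45
tcp_pos: [0.4551, -0.314, 0.13]
orientation: [3.087, -0.585, 0.001]
ft_force: [-0.1, 0.5, -0.2]
grip_width: 0.0873
finger_force: 0.0
tcp [ 0.4551 -0.314   0.13  ] a -21.48 tilt [ 4.e-04 -1.e-04 -1.e+00] t 3.45
2 x [2.000e-04 2.900e-03 3.066e-01] total [3.000e-04 5.800e-03 6.132e-01]
turn rz 0.22 deg = 0.0019
```

```bash
python3 -m inch '[[0,0,0.003,0.306,0,0,0.001],[0,0,0.003,0.306,0,0,0],[0,0,0,0,0,0,0],[1,0,0,0,0,0,0],[1,0,0,0,0,0,0],[1,0,0,0,0,0,0],[1,0,0,0,0,0,0],[1,0,0,0,0,0,0]]' 40
python3 go.py
```

```text
clock: 4.45
tcp_pos: [0.4553, -0.3154, 0.0391]
orientation: [3.085, -0.594, 0.003]
ft_force: [-1.0, 2.2, 7.9]
grip_width: 0.06
finger_force: 40.0
tcp [ 0.4553 -0.3154  0.0391] a -21.79 tilt [ 1.8e-03 -6.0e-04 -1.0e+00] t 4.45
```

```bash
python3 go.py .4553 -.3154 .15 .5115 .0105 .122 -6.1
```

```text
tcp [ 0.4553 -0.3154  0.0391] a -21.79 tilt [ 1.8e-03 -6.0e-04 -1.0e+00] t 4.45
2 x [ 0.0009 -0.     -0.3695] total [ 1.70e-03 -1.00e-04 -7.39e-01]
6 x [-0.0765 -0.3594  0.031 ] total [-0.459  -2.1565  0.1861]
turn rz -15.69 deg = -0.1307
```

```bash
python3 -m inch '[[1,0,0,-0.1,0,0,0],[1,0,0,-0.32,0,0,0],[1,0,0,-0.32,0,0,0],[1,-0.0765,-0.36,0.031,0,0,0],[1,-0.0765,-0.36,0.031,0,0,0],[1,-0.0765,-0.36,0.031,0,0,0],[1,-0.0765,-0.36,0.031,0,0,0],[1,-0.0765,-0.36,0.031,0,0,0],[1,-0.0765,-0.36,0.031,0,0,0],[1,0,0,0,0,0,-0.065],[1,0,0,0,0,0,-0.065],[1,0,0,0,0,0,0]]'
python3 -m inch '[[1,0,0,0,0,0,0],[1,0,0,0,0,0,0]]'
python3 go.py .5115 .0105 .122 -6.1
python3 - <<'E'
from h import *
for c,x in(("scene",(230,140,150,112)),("top",(220,180,100,100))):
    im,d=read_camera(c);np.savez(f"{c}1.npz",im=im,d=d)
    u,v,w,h=x;cv2.imwrite(f"pics/{c}1c.png",cv2.resize(im[v:v+h,u:u+w],None,fx=5,fy=5,interpolation=cv2.INTER_CUBIC)[:,:,::-1])
E
```

```text
clock: 5.95
tcp_pos: [0.5107, 0.0113, 0.1215]
orientation: [-3.137, 0.171, 0.0]
ft_force: [0.2, -0.1, -3.2]
grip_width: 0.0601
finger_force: 40.0
clock: 6.2
tcp_pos: [0.5109, 0.0109, 0.1212]
orientation: [-3.137, 0.173, -0.0]
ft_force: [-0.5, 0.6, -2.6]
grip_width: 0.06
finger_force: 40.0
tcp [0.5109 0.0109 0.1212] a -6.33 tilt [ 1.e-04  1.e-04 -1.e+00] t 6.2
1 x [ 0.0042  0.0023 -0.0051] total [ 0.0042  0.0023 -0.0051]
turn rz -0.23 deg = -0.0019
```

View pics/scene1c.png

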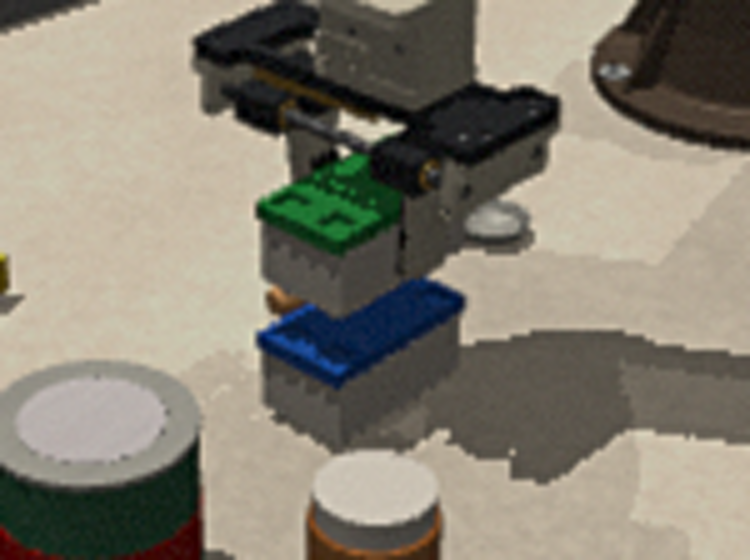

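Green hangs directly over blue. The near lid corners line up in the crop: left at (258,208) over (258,338), front at (337,245) over (337,378). I'll check that against the projection.

Run:
```python
from h import *
i,f,M=K("scene")
def proj(P):
    q=(np.array(P)-i["eye"])@M;s=q[:,:2]/q[:,2:];s=s*(1+i["k1"]*(s**2).sum(1,keepdims=True));return s*f+[i["cx"],i["cy"]]
a=np.radians(-6.2);X=np.array([np.cos(a),np.sin(a)]);Y=np.array([-np.sin(a),np.cos(a)])
def cor(c,z): return [np.r_[np.array(c)+sx*.055*X+sy*.03*Y,z] for sx,sy in((1,-1),(1,1),(-1,1),(-1,-1))]
g=proj(cor((.5100,.0110),.1401));b=proj(cor((.5107,.0107),.058))
print("green",((g-[230,140])*5).round(0).tolist());print("blue",((b-[230,140])*5).round(0).tolist())
print(((proj([[.5117,.0107,.058],[.5107,.0117,.058]])-proj([[.5107,.0107,.058]]))*5).round(1))
im=np.load("scene1.npz")["im"]
for c in("green","blue"):
    m=cv2.inRange(hsv(im),*map(np.array,RNG[c]));m[:,:260]=0;m[:,330:]=0;m[:160]=0;m[235:]=0
    v,u=np.nonzero(m);print(c,"left col",((u.min()-230)*5),"lowest",(v.max()+1-140)*5,"at col",(u[v==v.max()].mean()+.5-230)*5,"right",(u.max()+1-230)*5)
```

```text
green [[258.0, 199.0], [342.0, 238.0], [476.0, 164.0], [393.0, 130.0]]
blue [[258.0, 330.0], [339.0, 371.0], [468.0, 292.0], [388.0, 256.0]]
[[-1.   0.8]
 [ 1.5  0.6]]
green left col 170 lowest 475 at col 182.5 right 455
blue left col 260 lowest 390 at col 337.5 right 460
```

```bash
python3 -m inch '[[1,0.004,0.001,0.06,0,0,0],[1,0,0,0.06,0,0,0],[1,0,0,0.02,0,0,0],[1,0,0,0.02,0,0,0],[1,0,0,0.015,0,0,0],[1,0,0,0,0,0,0],[1,0,0,0,0,0,0]]'; python3 go.py .5115 .0107 .0921 -6.1
```

```text
clock: 7.18
tcp_pos: [0.5117, 0.011, 0.095]
orientation: [-3.137, 0.17, -0.001]
ft_force: [0.1, -0.4, -2.5]
grip_width: 0.0596
finger_force: 40.0
tcp [0.5117 0.011  0.095 ] a -6.2 tilt [ 4.e-04  1.e-04 -1.e+00] t 7.175
1 x [-0.0009  0.0022  0.0193] total [-0.0009  0.0022  0.0193]
turn rz -0.1 deg = -0.0008
```

```bash
python3 -m inch '[[1,0,0,0.012,0,0,0],[1,0,0,0.007,0,0,0],[1,0,0,0.003,0,0,0],[1,0,0,0,0,0,0],[1,0,0,0,0,0,0]]'; python3 go.py
```

```text
clock: 7.8
tcp_pos: [0.5117, 0.011, 0.0919]
orientation: [-3.137, 0.17, -0.001]
ft_force: [-2.8, 0.4, 5.1]
grip_width: 0.0596
finger_force: 40.0
tcp [0.5117 0.011  0.0919] a -6.19 tilt [ 4.e-04  0.e+00 -1.e+00] t 7.8
```

```bash
python3 -m inch '[[0,0,0,0,0,0,0],[0,0,0,0,0,0,0],[0,0,0,0,0,0,0],[0,0,0,-0.2,0,0,0],[0,0,0,-0.3,0,0,0],[0,0,0,0,0,0,-0.063],[0,0,0,0,0,0,-0.063],[0,0,0,0,0,0,0]]'; python3 go.py .6097 -.2466 .09 8.85
```

```text
clock: 8.8
tcp_pos: [0.5115, 0.011, 0.1665]
orientation: [-3.132, -0.243, -0.0]
ft_force: [-0.1, -0.6, -0.0]
grip_width: 0.0869
finger_force: 0.0
tcp [0.5115 0.011  0.1665] a 8.87 tilt [ 1.e-04  1.e-04 -1.e+00] t 8.8
5 x [0.0764 0.3595 0.102 ] total [0.3822 1.7977 0.51  ]
turn rz 0.02 deg = 0.0001
```

```bash
python3 -m inch '[[0,0.0764,0.3595,0.02,0,0,0],[0,0.0764,0.3595,0.06,0,0,0],[0,0.0764,0.3595,0.1,0,0,0],[0,0.0764,0.3595,0.16,0,0,0],[0,0.0764,0.3595,0.17,0,0,0],[0,0,0,0,0,0,0],[0,0,0,0.206,0,0,0],[0,0,0,0.206,0,0,0],[0,0,0,0,0,0,0],[0,0,0,0,0,0,0]]' 30
python3 go.py .6097 -.2466 .028 8.85
```

```text
clock: 10.05
tcp_pos: [0.6107, -0.2463, 0.0295]
orientation: [3.132, 0.244, 0.002]
ft_force: [0.0, 0.4, -0.4]
grip_width: 0.0876
finger_force: 0.0
tcp [ 0.6107 -0.2463  0.0295] a 8.91 tilt [ 1.1e-03 -5.0e-04 -1.0e+00] t 10.05
1 x [-0.0072  0.001   0.0098] total [-0.0072  0.001   0.0098]
turn rz 0.06 deg = 0.0005
```

```bash
python3 -m inch '[[0,-0.007,0.001,0.01,0,0,0],[0,0,0,0,0,0,0],[1,0,0,0,0,0,0],[1,0,0,0,0,0,0],[1,0,0,0,0,0,0],[1,0,0,0,0,0,0],[1,0,0,0,0,0,0]]' 30
python3 - <<'E'
from h import *
from go import now
im,d=read_camera("top");print(lid("top",im,"green",.111,(268,230),30));print(lid("top",im,"blue",.058,(268,230),30))
s,p,M,a=now();print(p,a)
E
python3 -m inch '[[1,0,0,-0.1,0,0,0],[1,0,0,-0.3,0,0,0],[1,0,0,-0.4,0,0,0],[1,0,0,-0.3,0,0,0],[1,0,0,0,0,0,0.063],[1,0,0,0,0,0,0.063],[1,0,0,0,0,0,0]]'
python3 go.py .511 .0108 .18 -6.1
```

```text
clock: 10.92
tcp_pos: [0.609, -0.2469, 0.0268]
orientation: [3.132, 0.244, 0.0]
ft_force: [0.1, 0.7, 0.2]
grip_width: 0.0598
finger_force: 30.0
(array([0.505 , 0.0324]), np.float64(2.0), array([508.1,  32.2]), array([ 9.9, 46.2]), np.float32(-5.1), 31)
(array([0.4614, 0.0388]), np.float64(89.2), array([461.4,  38.8]), array([3., 0.]), np.float32(89.2), 2)
[ 0.60897464 -0.24688044  0.02673299] 8.918174135343833
clock: 11.85
tcp_pos: [0.6088, -0.2467, 0.1926]
orientation: [-3.137, 0.169, -0.001]
ft_force: [-0.4, 0.9, -1.4]
grip_width: 0.06
finger_force: 30.0
tcp [ 0.6088 -0.2467  0.1926] a -6.15 tilt [ 6.e-04  0.e+00 -1.e+00] t 11.85
5 x [-0.1664 -0.3275  0.0167] total [-0.8321 -1.6373  0.0836]
turn rz -0.05 deg = -0.0004
```

Run:
```python
from h import *
im,d=read_camera("top");np.savez("top2.npz",im=im,d=d)
print(hsv(im)[222:240:4,262:276:4].tolist())
cv2.imwrite("pics/top2c.png",cv2.resize(im[180:280,220:380],None,fx=5,fy=5,interpolation=cv2.INTER_CUBIC)[:,:,::-1])
```

```text
[[[64, 95, 59], [62, 74, 52], [14, 55, 51], [12, 56, 59]], [[66, 52, 49], [35, 37, 41], [14, 61, 54], [14, 62, 62]], [[65, 34, 45], [17, 44, 41], [13, 58, 53], [15, 66, 62]], [[60, 13, 40], [15, 46, 44], [15, 65, 55], [14, 69, 63]], [[20, 24, 32], [13, 50, 46], [15, 63, 57], [15, 65, 63]]]
```

View pics/top2c.png

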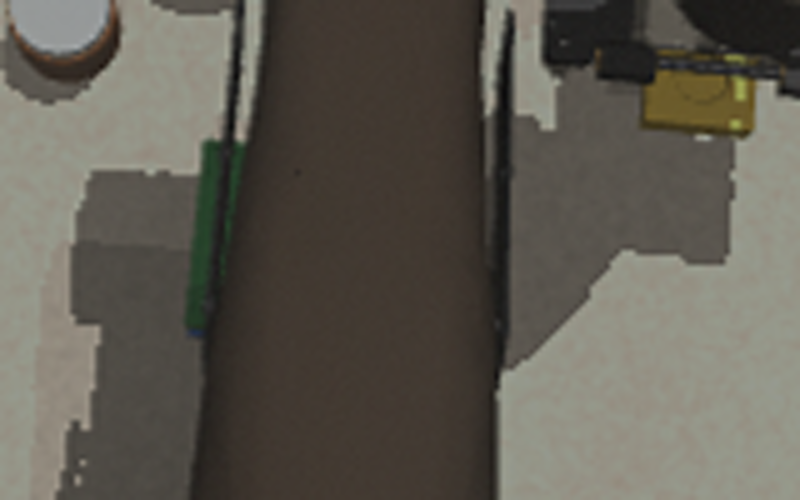

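The arm hides most of the stack. The green lid's left edge is visible, with corners at about pixels (260.6,208.2) and (258,246).

```bash
python3 - <<'E'
from h import *
P=plane("top",[[260.4,208],[257.6,245.8]],.111)[:,:2];a=np.radians(-6.1)
X=np.array([np.cos(a),np.sin(a)]);Y=np.array([-np.sin(a),np.cos(a)])
print(P,P[0]-.055*X-.03*Y,P[1]+.055*X-.03*Y,np.degrees(np.arctan2(*(P[0]-P[1])[::-1])))
E
python3 go.py .5105 .0109 .165 -6.1
```

```text
[[0.5669948  0.03364963]
 [0.45640843 0.04254948]] [0.50911829 0.00966402] [0.5079091  0.00687481] -4.601170819018623
tcp [ 0.6088 -0.2468  0.1923] a -6.04 tilt [ 3.e-04  0.e+00 -1.e+00] t 11.9
5 x [-0.1665 -0.3279  0.0364] total [-0.8323 -1.6395  0.182 ]
turn rz 0.06 deg = 0.0005
```

```bash
python3 -m inch '[[1,-0.1665,-0.328,0.01,0,0,0],[1,-0.1665,-0.328,0.03,0,0,0],[1,-0.1665,-0.328,0.03,0,0,0],[1,-0.1665,-0.328,0.05,0,0,0],[1,-0.1665,-0.328,0.062,0,0,0],[1,0,0,0,0,0,0],[1,0,0,0,0,0,0],[1,0,0,0,0,0,0]]'
python3 go.py .5105 .0109 .1327 -6.1
python3 - <<'E'
from h import *
im,d=read_camera("scene");np.savez("scene2.npz",im=im)
cv2.imwrite("pics/scene2c.png",cv2.resize(im[140:252,230:380],None,fx=5,fy=5,interpolation=cv2.INTER_CUBIC)[:,:,::-1])
E
```

```text
clock: 12.9
tcp_pos: [0.5117, 0.0105, 0.1646]
orientation: [3.137, -0.17, 0.0]
ft_force: [1.4, -0.3, -0.9]
grip_width: 0.0596
finger_force: 30.0
tcp [0.5117 0.0105 0.1646] a -6.22 tilt [ 2.e-04 -0.e+00 -1.e+00] t 12.9
1 x [-0.0086 -0.0019  0.2127] total [-0.0086 -0.0019  0.2127]
turn rz -0.12 deg = -0.001
```

View pics/scene2c.png

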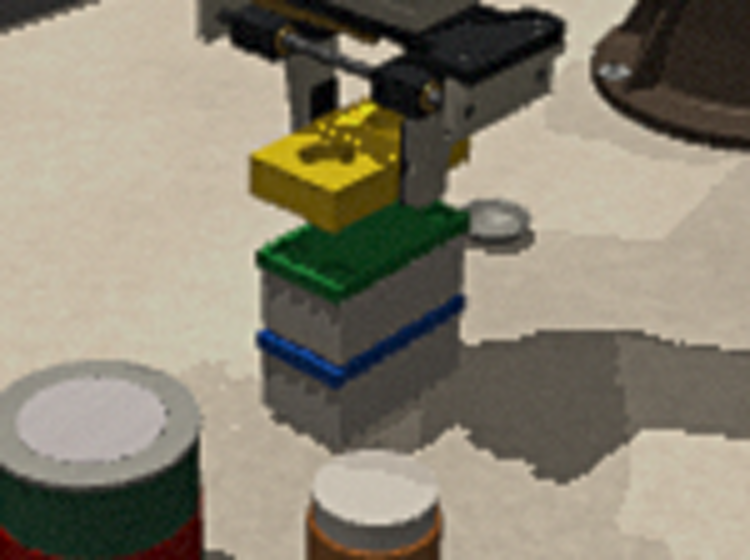

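The green tub sits home on the blue lid. The tray hovers above it with its left corner at col 250 (green 258) and front corner at 336 (green 337). I'll compare with the projection.

Run:
```python
from h import *
i,f,M=K("scene")
def proj(P):
    q=(np.array(P)-i["eye"])@M;s=q[:,:2]/q[:,2:];s=s*(1+i["k1"]*(s**2).sum(1,keepdims=True));return s*f+[i["cx"],i["cy"]]
def cor(c,z,a):
    a=np.radians(a);X=np.array([np.cos(a),np.sin(a)]);Y=np.array([-np.sin(a),np.cos(a)])
    return [np.r_[np.array(c)+sx*.055*X+sy*.03*Y,z] for sx,sy in((1,-1),(1,1))]
for n,c,z in(("tray",(.5117+.0007,.0105),.170),("green",(.511,.0108),.111),("blue",(.5107,.0107),.058)):
    print(n,((proj(cor(c,z,-6.2))-[230,140])*5).round(0).tolist())
```

```text
tray [[254.0, 150.0], [339.0, 188.0]]
green [[257.0, 247.0], [340.0, 287.0]]
blue [[258.0, 330.0], [339.0, 371.0]]
```

```bash
python3 -m inch '[[1,-0.012,-0.003,0.08,0,0,0],[1,0,0,0.07,0,0,0],[1,0,0,0.02,0,0,0],[1,0,0,0.015,0,0,0],[1,0,0,0.015,0,0,0],[1,0,0,0,0,0,0],[1,0,0,0,0,0,0]]'; python3 go.py .51 .0109 .1327 -6.1
```

```text
clock: 13.82
tcp_pos: [0.5097, 0.0119, 0.1346]
orientation: [-3.137, 0.17, -0.001]
ft_force: [0.6, -0.2, -2.2]
grip_width: 0.0596
finger_force: 30.0
tcp [0.5097 0.0119 0.1346] a -6.19 tilt [ 3.e-04  1.e-04 -1.e+00] t 13.825
1 x [0.0026 0.0068 0.0127] total [0.0026 0.0068 0.0127]
turn rz -0.09 deg = -0.0008
```

Already below the lid-surface height with no contact force, so the feet are in the recesses. Lowering the last 2 mm.

```bash
python3 -m inch '[[1,0.002,0.005,0.007,0,0,0],[1,0,0,0.005,0,0,0],[1,0,0,0.003,0,0,0],[1,0,0,0,0,0,0],[1,0,0,0,0,0,0]]'; python3 go.py
```

```text
clock: 14.45
tcp_pos: [0.5099, 0.0111, 0.1323]
orientation: [-3.137, 0.17, -0.0]
ft_force: [0.2, 0.4, 0.0]
grip_width: 0.0598
finger_force: 30.0
tcp [0.5099 0.0111 0.1323] a -6.2 tilt [ 2.e-04  0.e+00 -1.e+00] t 14.45
```

```bash
python3 -m inch '[[1,0,0,0.003,0,0,0],[0,0,0,0,0,0,0],[0,0,0,0,0,0,0],[0,0,0,0,0,0,0],[0,0,0,-0.15,0,0,0],[0,0,0,-0.35,0,0,0],[0,0,0,0,0,0,-0.034],[0,0,0,0,0,0,0]]' 8;python3 go.py .4655 .3295 .12 -2.1
```

```text
clock: 15.45
tcp_pos: [0.5097, 0.0111, 0.207]
orientation: [-3.141, 0.059, -0.001]
ft_force: [-0.5, -0.9, 0.8]
grip_width: 0.0872
finger_force: 0.0
tcp [0.5097 0.0111 0.207 ] a -2.15 tilt [ 6.e-04  5.e-04 -1.e+00] t 15.45
6 x [-0.0625 -0.3516  0.0968] total [-0.3748 -2.1094  0.5808]
turn rz -0.05 deg = -0.0004
```

```bash
python3 -m inch '[[0,-0.0625,-0.352,0,0,0,0],[0,-0.0625,-0.352,0.08,0,0,0],[0,-0.0625,-0.352,0.1,0,0,0],[0,-0.0625,-0.352,0.1,0,0,0],[0,-0.0625,-0.352,0.1,0,0,0],[0,-0.0625,-0.352,0.1,0,0,0],[0,0,0,0.1,0,0,0],[0,0,0,0,0,0,0],[0,0,0,0,0,0,0]]'
python3 go.py .4655 .3295 .037 -2.1
python3 - <<'E'
from h import *
im,d=read_camera("top");np.savez("top3.npz",im=im,d=d);s,_=read_camera("scene");np.savez("scene3.npz",im=s)
print(lid("top",im,"yellow",.138,(268,230),30));print(lid("top",im,"green",.111,(268,230),30))
a=cv2.resize(im[190:290,130:300],(800,470),interpolation=cv2.INTER_CUBIC)
b=cv2.resize(s[140:252,230:480],(800,358)[:2],interpolation=cv2.INTER_CUBIC)
o=np.vstack([a[:240],b]);cv2.imwrite("pics/c3.png",o[:600,:,::-1])
E
```

```text
clock: 16.58
tcp_pos: [0.4655, 0.3288, 0.1198]
orientation: [3.14, -0.06, -0.0]
ft_force: [-0.5, -0.4, 0.6]
grip_width: 0.0879
finger_force: 0.0
tcp [0.4655 0.3288 0.1198] a -2.2 tilt [-2.e-04 -6.e-04 -1.e+00] t 16.575
2 x [-1.00e-04 -2.60e-03  2.76e-01] total [-3.00e-04 -5.20e-03  5.52e-01]
turn rz -0.1 deg = -0.0008
(array([0.5107, 0.0099]), np.float64(-6.8), array([511.4,   9.9]), array([ 58.2, 108.8]), np.float32(-6.3), 760)Traceback (most recent call last):
  File "<stdin>", line 3, in <module>
  File "h.py", line 22, in lid
    k=1+st[1:,4].argmax();v,u=np.nonzero(l==k)
        ~~~~~~~~~~~~~~~^^
ValueError: attempt to get argmax of an empty sequence
```

Run:
```python
from h import *
s=np.load("scene3.npz")["im"]
cv2.imwrite("pics/c3.png",cv2.resize(s[130:290,250:480],(800,556),interpolation=cv2.INTER_CUBIC)[:,:,::-1])
```

```text
(no output)
```

View pics/c3.png

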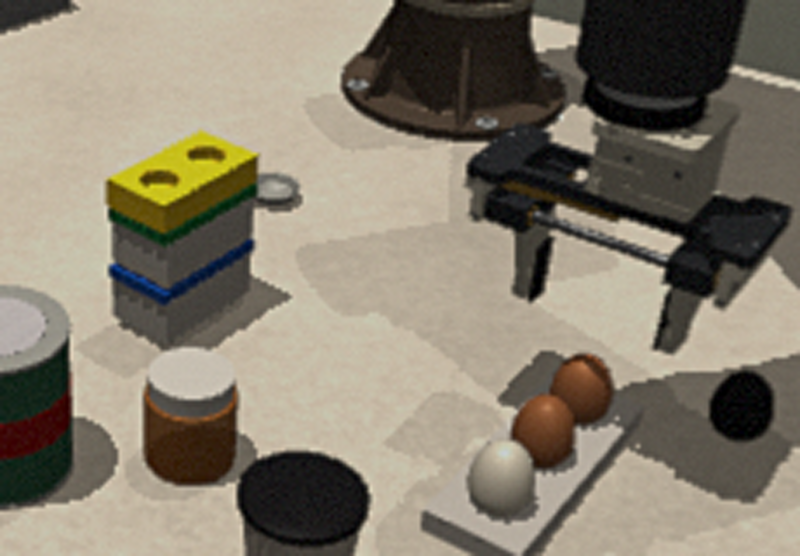

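The stack is home: tray around (180,180) in the crop, flush on the green lid. The gripper is above the near brown egg at (580,388).

```bash
python3 -m inch '[[0,0,-0.004,0.25,0,0,0],[0,0,0,0.2,0,0,0],[0,0,0,0.06,0,0,0],[0,0,0,0,0,0,0],[0,0,0,0,0,0,0]]' 8; python3 go.py .4655 .3292 .043 -2.1
```

```text
clock: 17.3
tcp_pos: [0.4661, 0.331, 0.0446]
orientation: [-3.139, 0.058, -0.002]
ft_force: [-0.4, -0.1, -0.7]
grip_width: 0.0879
finger_force: 0.0
tcp [0.4661 0.331  0.0446] a -2.12 tilt [ 0.0015  0.0017 -1.    ] t 17.3
1 x [-0.0035  0.012   0.0107] total [-0.0035  0.012   0.0107]
turn rz -0.02 deg = -0.0002
```

```bash
python3 -m inch '[[0.2,-0.003,0.008,0.01,0,0,0],[0.35,0,0,0,0,0,0],[0.4,0,0,0,0,0,0],[0.44,0,0,0,0,0,0],[0.48,0,0,0,0,0,0],[0.52,0,0,0,0,0,0],[0.56,0,0,0,0,0,0],[0.6,0,0,0,0,0,0],[0.6,0,0,0,0,0,0],[0.6,0,0,0,0,0,0]]' 8; python3 go.py
```

```text
clock: 18.55
tcp_pos: [0.4651, 0.3296, 0.0419]
orientation: [-3.14, 0.058, -0.001]
ft_force: [-0.7, 2.9, 0.2]
grip_width: 0.0432
finger_force: 8.0
tcp [0.4651 0.3296 0.0419] a -2.11 tilt [ 5.e-04  6.e-04 -1.e+00] t 18.55
```

```bash
python3 -m inch '[[0.6,0,0,-0.05,0,0,0],[0.6,0,0,-0.25,0,0,0],[0.6,0,0,-0.38,0,0,0],[0.6,0,0,-0.38,0,0,0],[0.6,0,0,-0.24,0,0,0],[0.6,0,0,0,0,0,0.034],[0.6,0,0,0,0,0,0]]' 8; python3 go.py .4839 .0127 .2 -6.2
```

```text
clock: 19.42
tcp_pos: [0.4644, 0.3284, 0.237]
orientation: [3.137, -0.17, -0.001]
ft_force: [-0.6, 0.0, -1.1]
grip_width: 0.0432
finger_force: 8.0
tcp [0.4644 0.3284 0.237 ] a -6.21 tilt [-5.e-04 -2.e-04 -1.e+00] t 19.425
6 x [0.0595 0.3464 0.0412] total [0.3568 2.0783 0.2473]
turn rz -0.01 deg = -0.0
```

Moving gently, with ramps, to above the -x pocket.

```bash
python3 -m inch '[[0.6,0.026,0.15,0,0,0,0],[0.6,0.0455,0.265,0,0,0,0],[0.6,0.0455,0.265,0,0,0,0],[0.6,0.0455,0.265,0,0,0,0],[0.6,0.0455,0.265,0,0,0,0],[0.6,0.0455,0.265,0.02,0,0,0],[0.6,0.0455,0.265,0.04,0,0,0],[0.6,0.0405,0.235,0.06,0,0,0],[0.6,0.017,0.103,0.06,0,0,0],[0.6,0,0,0.04,0,0,0],[0.6,0,0,0,0,0,0],[0.6,0,0,0,0,0,0]]' 8; python3 go.py .4839 .0127 .1619 -6.2
python3 - <<'E'
from h import *
im,d=read_camera("scene");np.savez("scene4.npz",im=im)
cv2.imwrite("pics/scene4c.png",cv2.resize(im[130:240,250:400],None,fx=5,fy=5,interpolation=cv2.INTER_CUBIC)[:,:,::-1])
i,f,M=K("scene")
def proj(P):
    q=(np.array(P)-i["eye"])@M;s=q[:,:2]/q[:,2:];s=s*(1+i["k1"]*(s**2).sum(1,keepdims=True));return s*f+[i["cx"],i["cy"]]
from go import now
p=now()[1]
print("pred egg axis top/bottom, pocket rims",((proj([[p[0]+.0004,p[1],p[2]-.0299+.056],[p[0]+.0004,p[1],p[2]-.0299+.022],[.4842,.0128,.138],[.5378,.0070,.138]])-[250,130])*5).round(0).tolist())
E
```

```text
clock: 20.92
tcp_pos: [0.4845, 0.0142, 0.2039]
orientation: [-3.137, 0.168, -0.0]
ft_force: [-0.1, -0.4, -0.6]
grip_width: 0.0433
finger_force: 8.0
tcp [0.4845 0.0142 0.2039] a -6.13 tilt [ 2.e-04  0.e+00 -1.e+00] t 20.925
1 x [-0.0032  0.0107  0.2797] total [-0.0032  0.0107  0.2797]
turn rz 0.07 deg = 0.0006
pred egg axis top/bottom, pocket rims [[305.0, 63.0], [303.0, 122.0], [298.0, 218.0], [232.0, 253.0]]
```

View pics/scene4c.png

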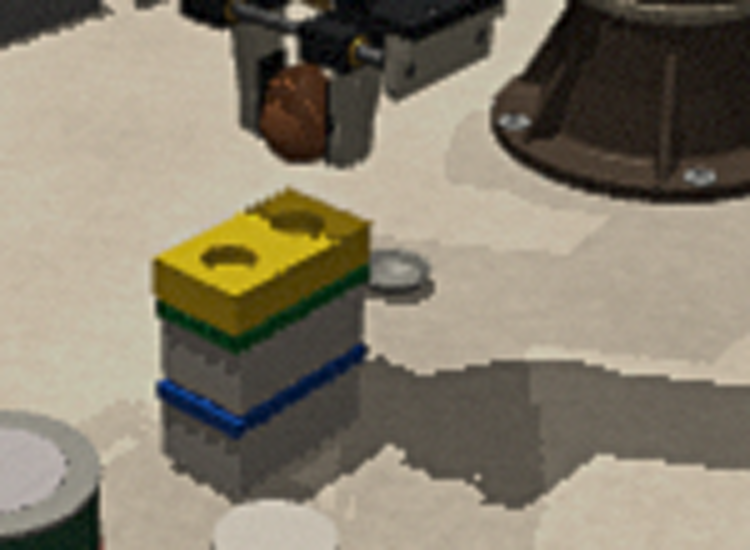

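The egg tip is at (302,64) over the far pocket at (298,222), which matches the prediction. Lowering.

```bash
python3 -m inch '[[0.6,-0.003,0.01,0.07,0,0,0],[0.6,0,0,0.08,0,0,0],[0.6,0,0,0.05,0,0,0],[0.6,0,0,0.03,0,0,0],[0.6,0,0,0.02,0,0,0],[0.6,0,0,0.01,0,0,0],[0.6,0,0,0,0,0,0],[0.6,0,0,0,0,0,0]]' 8; python3 go.py .4839 .0127 .1619 -6.2
```

```text
clock: 21.98
tcp_pos: [0.4839, 0.0121, 0.1649]
orientation: [-3.137, 0.17, -0.001]
ft_force: [-0.6, 0.0, -0.2]
grip_width: 0.0434
finger_force: 8.0
tcp [0.4839 0.0121 0.1649] a -6.2 tilt [ 4.e-04  1.e-04 -1.e+00] t 21.975
1 x [-0.0005 -0.0039  0.0203] total [-0.0005 -0.0039  0.0203]
turn rz 0.0 deg = 0.0
```

```bash
python3 -m inch '[[0.6,0,-0.003,0.006,0,0,0],[0.6,0,0,0.005,0,0,0],[0.6,0,0,0.004,0,0,0],[0.6,0,0,0.003,0,0,0],[0.6,0,0,0,0,0,0],[0.6,0,0,0,0,0,0]]' 8; python3 go.py .4839 .0127 .1619 -6.2
```

```text
clock: 22.72
tcp_pos: [0.484, 0.0125, 0.1621]
orientation: [-3.137, 0.17, -0.001]
ft_force: [0.5, -0.2, 0.6]
grip_width: 0.0434
finger_force: 8.0
tcp [0.484  0.0125 0.1621] a -6.2 tilt [ 3.e-04  0.e+00 -1.e+00] t 22.725
1 x [-0.0006 -0.001   0.0016] total [-0.0006 -0.001   0.0016]
turn rz 0.0 deg = 0.0
```

```bash
python3 -m inch '[[0.6,0,0,0.004,0,0,0],[0.6,0,0,0,0,0,0],[0.48,0,0,0,0,0,0],[0.44,0,0,0,0,0,0],[0.35,0,0,0,0,0,0],[0.2,0,0,0,0,0,0],[0.05,0,0,0,0,0,0],[0,0,0,-0.1,0,0,0],[0,0,0,-0.25,0,0,0],[0,0,0,-0.25,0,0,0],[0,0,0,0,0,0,-0.034],[0,0,0,0,0,0,0]]' 8; python3 go.py .5282 .3272 .12 -2.1
```

```text
clock: 24.22
tcp_pos: [0.4839, 0.0126, 0.2526]
orientation: [-3.14, 0.059, -0.002]
ft_force: [0.4, -0.0, -0.7]
grip_width: 0.0876
finger_force: 0.0
tcp [0.4839 0.0126 0.2526] a -2.14 tilt [ 1.5e-03  7.0e-04 -1.0e+00] t 24.225
6 x [ 0.0358 -0.3511  0.1477] total [ 0.2151 -2.1064  0.8861]
turn rz -0.04 deg = -0.0004
```

```bash
python3 -m inch '[[0,0.0358,-0.351,0.05,0,0,0],[0,0.0358,-0.351,0.15,0,0,0],[0,0.0358,-0.351,0.17,0,0,0],[0,0.0358,-0.351,0.17,0,0,0],[0,0.0358,-0.351,0.17,0,0,0],[0,0.0358,-0.351,0.176,0,0,0],[0,0,0,0,0,0,0],[0,0,0,0,0,0,0]]'
python3 go.py .5282 .3272 .043 -2.1
python3 - <<'E'
from h import *
im,d=read_camera("scene");np.savez("scene5.npz",im=im)
cv2.imwrite("pics/c5.png",cv2.resize(im[130:290,250:480],(800,556),interpolation=cv2.INTER_CUBIC)[:,:,::-1])
im,d=read_camera("top");print(lid("top",im,"yellow",.138,(268,230),30))
E
```

```text
clock: 25.22
tcp_pos: [0.5273, 0.3268, 0.1179]
orientation: [3.14, -0.059, -0.002]
ft_force: [-0.4, -0.6, -0.1]
grip_width: 0.0875
finger_force: 0.0
tcp [0.5273 0.3268 0.1179] a -2.15 tilt [-0.0011 -0.0015 -1.    ] t 25.225
2 x [ 0.0032 -0.002   0.2498] total [ 0.0063 -0.0039  0.4996]
turn rz -0.05 deg = -0.0004
(array([0.5186, 0.0089]), np.float64(-6.3), array([511.4,   9.9]), array([ 58.4, 109.1]), np.float32(-6.7), 567)
```

View pics/c5.png

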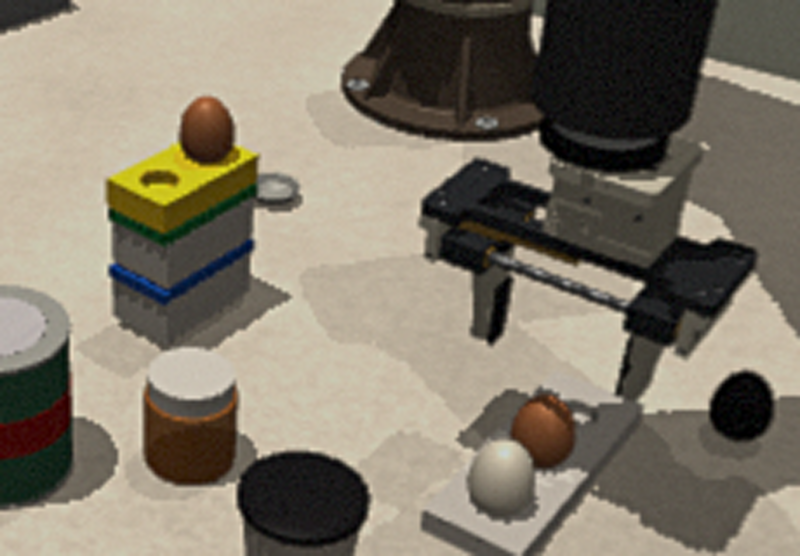

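The first egg stands upright in the far pocket at (207,130), and the stack is unchanged. The second brown egg is at (543,430), below the gripper.

```bash
python3 -m inch '[[0,0.006,-0.003,0.25,0,0,0],[0,0,0,0.19,0,0,0],[0,0,0,0.057,0,0,0],[0,0,0,0,0,0,0],[0,0,0,0,0,0,0]]' 8; python3 go.py .5282 .3272 .043 -2.1
```

```text
clock: 25.95
tcp_pos: [0.5294, 0.3279, 0.0455]
orientation: [-3.139, 0.058, -0.003]
ft_force: [0.1, -0.8, 1.2]
grip_width: 0.0877
finger_force: 0.0
tcp [0.5294 0.3279 0.0455] a -2.13 tilt [ 0.0017  0.0016 -1.    ] t 25.95
1 x [-0.0077  0.0047  0.0169] total [-0.0077  0.0047  0.0169]
turn rz -0.03 deg = -0.0002
```

```bash
python3 -m inch '[[0.2,-0.006,0.003,0.014,0,0,0],[0.35,0,0,0,0,0,0],[0.4,0,0,0,0,0,0],[0.44,0,0,0,0,0,0],[0.48,0,0,0,0,0,0],[0.52,0,0,0,0,0,0],[0.56,0,0,0,0,0,0],[0.6,0,0,0,0,0,0],[0.6,0,0,0,0,0,0],[0.6,0,0,0,0,0,0]]' 8; python3 go.py
python3 -m inch '[[0.6,0,0,-0.05,0,0,0],[0.6,0,0,-0.25,0,0,0],[0.6,0,0,-0.38,0,0,0],[0.6,0,0,-0.38,0,0,0],[0.6,0,0,-0.24,0,0,0],[0.6,0,0,0,0,0,0.034],[0.6,0,0,0,0,0,0]]' 8; python3 go.py .5377 .007 .205 -6.2
```

```text
clock: 27.2
tcp_pos: [0.5278, 0.3272, 0.0419]
orientation: [-3.141, 0.058, -0.0]
ft_force: [0.3, 1.9, 0.3]
grip_width: 0.0434
finger_force: 8.0
tcp [0.5278 0.3272 0.0419] a -2.11 tilt [ 2.e-04  3.e-04 -1.e+00] t 27.2
clock: 28.08
tcp_pos: [0.5274, 0.3265, 0.2374]
orientation: [-3.137, 0.17, 0.0]
ft_force: [0.4, -0.4, -0.9]
grip_width: 0.0431
finger_force: 8.0
tcp [0.5274 0.3265 0.2374] a -6.2 tilt [-1.e-04  2.e-04 -1.e+00] t 28.075
6 x [0.0497 0.3517 0.0359] total [0.2985 2.1104 0.2157]
turn rz 0.0 deg = 0.0
```

```bash
python3 -m inch '[[0.6,0.02,0.155,0,0,0,0],[0.6,0.038,0.268,0,0,0,0],[0.6,0.038,0.268,0,0,0,0],[0.6,0.038,0.268,0,0,0,0],[0.6,0.038,0.268,0,0,0,0],[0.6,0.038,0.268,0,0,0,0],[0.6,0.038,0.268,0.02,0,0,0],[0.6,0.034,0.24,0.06,0,0,0],[0.6,0.014,0.107,0.08,0,0,0],[0.6,0,0,0.055,0,0,0],[0.6,0,0,0,0,0,0],[0.6,0,0,0,0,0,0]]' 8; python3 go.py .5374 .007 .1619 -6.2
```

```text
clock: 29.58
tcp_pos: [0.5379, 0.0084, 0.2048]
orientation: [3.137, -0.168, 0.0]
ft_force: [0.1, 0.3, -1.5]
grip_width: 0.0435
finger_force: 8.0
tcp [0.5379 0.0084 0.2048] a -6.12 tilt [ 2.e-04 -1.e-04 -1.e+00] t 29.575
1 x [-0.0021  0.0093  0.2857] total [-0.0021  0.0093  0.2857]
turn rz 0.08 deg = 0.0006
```

```bash
python3 -m inch '[[0.6,-0.002,0.007,0.07,0,0,0],[0.6,0,0,0.08,0,0,0],[0.6,0,0,0.05,0,0,0],[0.6,0,0,0.03,0,0,0],[0.6,0,0,0.02,0,0,0],[0.6,0,0,0.01,0,0,0],[0.6,0,0,0,0,0,0],[0.6,0,0,0,0,0,0]]' 8; python3 go.py .5374 .007 .1619 -6.2
```

```text
clock: 30.58
tcp_pos: [0.5374, 0.0066, 0.1659]
orientation: [-3.137, 0.17, -0.001]
ft_force: [0.5, -0.8, 1.0]
grip_width: 0.0434
finger_force: 8.0
tcp [0.5374 0.0066 0.1659] a -6.2 tilt [ 4.e-04  1.e-04 -1.e+00] t 30.575
1 x [-0.0001 -0.0027  0.0264] total [-0.0001 -0.0027  0.0264]
turn rz -0.0 deg = -0.0
```

```bash
python3 -m inch '[[0.6,0,-0.002,0.008,0,0,0],[0.6,0,0,0.006,0,0,0],[0.6,0,0,0.005,0,0,0],[0.6,0,0,0.004,0,0,0],[0.6,0,0,0.003,0,0,0],[0.6,0,0,0,0,0,0],[0.6,0,0,0,0,0,0]]' 8; python3 go.py .5374 .007 .1619 -6.2
```

```text
clock: 31.45
tcp_pos: [0.5377, 0.0069, 0.1621]
orientation: [-3.137, 0.17, -0.002]
ft_force: [0.8, -1.1, 4.7]
grip_width: 0.0433
finger_force: 8.0
tcp [0.5377 0.0069 0.1621] a -6.19 tilt [ 1.e-03  1.e-04 -1.e+00] t 31.45
1 x [-0.0022 -0.0003  0.0014] total [-0.0022 -0.0003  0.0014]
turn rz 0.01 deg = 0.0001
```

Contact at the expected height (4.7 N), so I release and retreat.

```bash
python3 -m inch '[[0.48,0,0,0,0,0,0],[0.44,0,0,0,0,0,0],[0.35,0,0,0,0,0,0],[0.2,0,0,0,0,0,0],[0.05,0,0,0,0,0,0],[0,0,0,-0.1,0,0,0],[0,0,0,-0.25,0,0,0],[0,0,0,-0.3,0,0,0],[0,0,-0.3,0,0,0,0],[0,0,-0.4,0,0,0,0],[0,0,-0.4,0,0,0,0],[0,0,0,0,0,0,0]]' 8; python3 -m inch '[[0,0,0,0,0,0,0],[0,0,0,0,0,0,0]]'
python3 - <<'E'
from h import *
im,d=read_camera("scene")
cv2.imwrite("pics/c6.png",cv2.resize(im[130:290,250:480],(800,556),interpolation=cv2.INTER_CUBIC)[:,:,::-1])
E
```

```text
clock: 32.95
tcp_pos: [0.5555, 0.1744, 0.2599]
orientation: [-3.137, 0.164, -0.001]
ft_force: [-0.1, -0.7, 0.3]
grip_width: 0.0879
finger_force: 0.0
clock: 33.2
tcp_pos: [0.5551, 0.17, 0.2598]
orientation: [-3.137, 0.171, -0.001]
ft_force: [-0.5, -0.4, -0.3]
grip_width: 0.0881
finger_force: 0.0
```

View pics/c6.png

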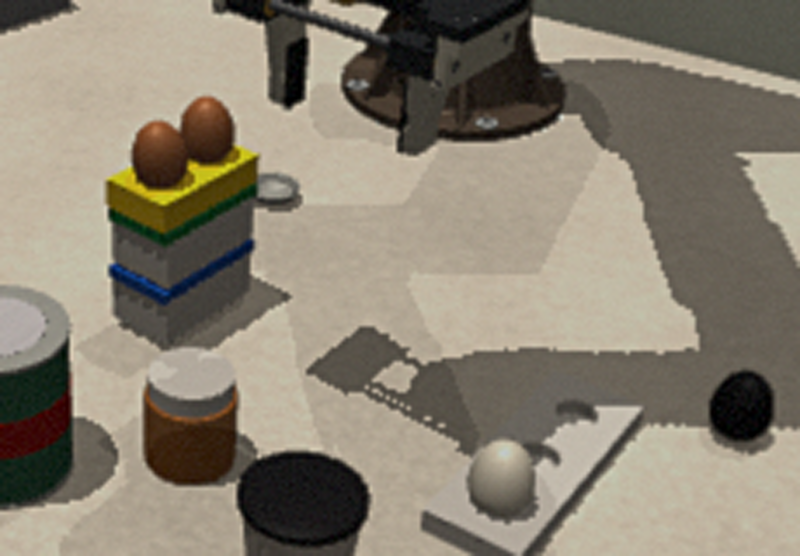

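Both brown eggs stand upright in the tray, at (160,152) and (207,130). The stack is intact, the white egg is in its rack, and the arm is clear.

```bash
python3 -c "from plant import *;print(sign_off())"
```

```text
the job is handed in; nothing more can be done
None
```

The job is handed in at about 33 s of 72 (no verdict was returned): the last camera view shows blue, green and tray stacked home with both brown eggs upright in the pockets, and nothing else was touched.

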